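# Ratchet the blocking press down onto the bell

### The arm

A 6-joint arm with a two-finger parallel gripper is mounted at the origin on the work surface. World frame = base frame: x ahead of the robot, y to its left, z up, the work surface at z = 0. Lengths are in m, angles in rad, forces in N, time in s.
With the tool pointing down it reaches from about 0.35 to 0.775 m from the base axis. Payload 5.5 kg.
Tool frame: the origin (TCP) lies between the finger pads; the fingertips stand 17 mm ahead of it and the grasp point (between the pads) lies 2 mm behind it (env.finger_overhang is the distance from the TCP to the fingertips, in m); z points along the fingers, y is the line along which they close (so a half turn about z gives the same grasp; the last joint's range is limited). The gripper opens to 85 mm and grips with 20 to 120 N. Pads are 22 mm wide; open, the fingers measure 114 mm over their backs; the gripper's body (76 mm by 85 mm) begins 54 mm behind the grasp point. The pads swing forward as they close: fully open they stand 13 mm farther back than shut.
Start: joints at [0.997, 0.313, 0.046, 1.304, 0, 1.431], TCP at [0.242, 0.522, 0.248] pointing down, gripper open.
Joint ranges: [-2.76, 2.76], [-0.86, 1.69], [-1.03, 1.26], [-2.2, 2.34], [-1.47, 1.5], [-3.14, 3.14]. Speed limits (rad/s): [2.57, 2.57, 3.14, 3.14, 3.14, 3.14].

### API

Orientations are given as a unit quaternion [w, x, y, z].
In Python, from workcell import env gives the robot as it stands. The module is installed in compiled form; this text tells all that it offers.
- The arm moves only by the shell command python3 -m pendant 'ROWS' [FORCE]. ROWS is JSON, a list of rows, each a list of 5 numbers: the gripper's target within -1 to 1 (fully open at 1, half-way at 0, shut at -1), then the shift along the tool's x, y, z in m, then the turn about the tool's z in rad. A call has 1 to 8 rows; each row shifts and turns the commanded pose from where the row before left it, along the tool's axes as they then stand; what a row does not reach is not made up. A row lasts 1/8 s, in which the tool goes at most 62.5 mm and 10.7 degrees, less where a joint would pass 70% of its speed; a pose out of reach is approached as far as the arm can. A call with a gripper value outside its range is refused whole. The fingers move at their own pace and stop on an object; FORCE is the grip in N (left out, the last holds). Time passes only in rows, so rows that do not move let the fingers close. It gives the time, the measured TCP pose, the force, the opening and the grip force at its end, in the units of the state.
- env.get_state(): the state, without advancing time (a new reading comes with each control period).
- env.read_camera(name): name is "scene" or "top"; returns the picture (400x640x3 uint8, red, green, blue); there is no depth.
- env.calibration(name): a dict with "K" (3x3 intrinsics, pixels), "distortion" ([k1, k2, p1, p2, k3] as OpenCV has them; the pictures are not rectified), "T" (4x4, takes a point from camera to world coordinates). Camera axes: x right, y down, z forward; pixel columns grow to the right and rows downward; lengths in m; the calibration is good to about 2 mm. A picture is of the moment at which its call begins. calibration takes no time and is no camera call.
- env.hand_in(): hands the job in; it is judged then, once.
Trained networks look in the newest picture that a camera, given by its name, has taken for a name from the list of things; names that differ only in an ending like _2 or _b are one class to them, and where a whole thing is asked for, a point or a joint stands for the part that bears it (a point fixed in the world has none). Each returns a list of dicts, best first, with "score" (0 to 1); they miss things now and then, are a little off and sometimes report something else, mostly with a low value. They report only what shows in the picture. A call takes as long as a camera call. They do not tell look-alikes from the thing itself.
- env.recognise(camera, label): "centre" ([column, row] in pixels, amid what is visible of it).
The state is a dict: "clock": time; "joint_pos": joint angles; "qvel": joint speeds; "tau": joint torques, N m; "tcp_pos": TCP position; "orientation": TCP orientation; "wrist_force": force on the tool from outside, world axes, zero at the start; "ft_torque": the same for the moment, N m; "finger_gap": finger opening in m; "grip_force": force on a finger pad.
Only numpy, scipy, OpenCV 4.12 (cv2) and the standard library are available. Lean on these libraries where they do the work, as an engineer would, in place of code of your own. Each camera call takes 0.05 s, during which the arm holds its last target. There are 200 camera calls.

### The job

The ratchet of the hand press is still set to raise. Flip the small pawl tab on top of the ratchet fully over to the lowering side, on the right, then swing the handle back and forth by its knob to wind the ram down onto the bell that stands on the lens. Stop when the handle pushes clearly stiffer than in its free run, about 6 N more at the knob, since much harder cracks the lens; leave the press clamped like that, the pawl still set to lower and everything else undisturbed.

Things in the scene. Friction and masses are not known exactly. Their poses are not given: they have to be found in the camera images.
- press: Black cast iron C-frame hand press: base 140 x 210 mm, column on its +y side, head top at 178 mm height. Origin on the bench under the spindle axis; z up, its -x (towards the robot) is where the handle points at joint 0. A steel ram with a sprung nose, 28 mm across, hangs under the head 17 to 27 mm above the bell (untold). The spindle turning clockwise from above lowers it 10 mm per rad
- spindle_axis (a point): Point on the press's upright spindle axis at 204 mm height, the top of the handle's flat round ratchet disc (44 mm radius) and of its flat bar (22 mm wide)
- knob_mid (a point): Centre of the upright round dark wood knob on the handle's end: 24 mm diameter, 205 to 250 mm height, spins freely (hold it at any yaw). It is at 227.5 mm height, 150 mm from the spindle axis. Idle swing takes 1 to 4 N here, driving the free ram about 7 N moving (less at rest); when the ram bears this grows within 30 mm of swing by about 7 N (100 N on the bell), then slowly as the nose yields
- tab_top (a point): Top centre of the pawl tab: an upright steel fin 10 mm long (radially), 7 mm thick, top at 240.5 mm height. It stands on the end of a flat lever (9 mm wide, top at 210.5 mm) lying on the handle, pivoted 62 mm from the spindle axis on the line to the knob and pointing to the axis; tab to pivot 40 mm. A sideways push on the tab of 3 to 6 N flips it; it stays where it is left
- selector (a joint): Pawl lever angle, rad, 0 on the handle's centre line, stops at -0.40 and +0.40. It starts near -0.40, raising: the tab lies to the +y side when the handle points to -x. At +0.40 (tab to the -y side) the handle lowers; flipped over counts from 0.2
- handle (a joint): Handle angle, rad, clockwise from above positive (knob to the robot's left), stops at -0.65 and +0.65. Pawl on lowering: a swing to + drives (20 teeth: first up to 0.32 rad idle), to - slips idle, clicking. The spindle holds when let go
- bell: Steel lens-blocking bell, 47 mm across at the foot, 42 mm tall, 20 mm neck, loose; it stands on the lens under the ram. Origin at the centre of its underside, z up
- lens: Clear glass lens blank, 60 mm diameter, 8 mm thick, loose in a shallow nest ring on the press's anvil, 35 mm above the bench. Origin at the centre of its underside
- bell_tray: Bystander: dark wood tray 190 x 75 x 14 mm with three more bells, 56 mm tall in all. Origin at the centre of its underside, x along it
- pot: Bystander: cream ceramic dopping pot with a short handle, 92 mm across, 68 mm tall. Origin at the centre of its underside
- heat_block: Bystander: black heat block on rubber feet, 120 x 90 mm, 42 mm tall. Origin at the centre of its underside
Things that resemble listed ones, but are neither listed nor needed, are in the scene too. Several things have the shape of the bell; the one meant has the colours described above.

How it is judged:
By the outcome, as a careful person would: the job done as asked, in the order asked, and still so for the second after the job is handed in, with the robot touching nothing.
It also fails if it takes over 72 s, if anything falls off the work surface, if the arm or the gripper's body presses on something with over 40 N, if the wrist force passes 120 N, or if a joint passes its speed limit or range.

## Working session

There is one attempt and no reset: what is moved stays moved. The work goes in short steps, Python scripts to look and compute and a shell command to move; the robot and the scene stay as the last step left them, time stands still between calls to the robot, and variables do not carry over. Pictures are saved under pics/ and viewed, at most 10 in all, crops included, and the job is handed in when it is done.

```bash
mkdir -p pics
cat > h.py <<'E'
import numpy as np,cv2
from workcell import env
def ray(cam,px):
    c=env.calibration(cam);K=np.array(c["K"],float);T=np.array(c["T"])
    u=cv2.undistortPoints(np.array([[px]],float),K,np.array(c["distortion"],float))[0,0]
    d=T[:3,:3]@np.array([u[0],u[1],1]);return T[:3,3],d/np.linalg.norm(d)
def atz(cam,px,z):
    o,d=ray(cam,px);return o+d*(z-o[2])/d[2]
def tri(p1,p2):
    o1,d1=ray("scene",p1);o2,d2=ray("top",p2)
    s=np.linalg.lstsq(np.c_[d1,-d2],o2-o1,rcond=None)[0]
    a,b=o1+s[0]*d1,o2+s[1]*d2;return (a+b)/2,np.linalg.norm(a-b)
def proj(cam,p):
    c=env.calibration(cam);T=np.linalg.inv(np.array(c["T"]))
    return cv2.projectPoints(np.array([p],float),cv2.Rodrigues(T[:3,:3])[0],T[:3,3],np.array(c["K"],float),np.array(c["distortion"],float))[0][0,0]
E
python3 - <<'E'
from h import *
np.set_printoptions(precision=3,suppress=True)
for c in("scene","top"):
    cv2.imwrite(f"pics/{c}0.png",env.read_camera(c)[:,:,::-1])
    print(c,np.array(env.calibration(c)["T"])[:3,3])
    for l in("press","spindle_axis","knob_mid","tab_top","bell","lens"):
        print(l,[(np.round(r["centre"],1).tolist(),round(r["score"],2)) for r in env.recognise(c,l)][:4])
s=env.get_state();print(s)
E
```

```text
scene [ 1.394 -0.178  1.084]
press [([339.8, 220.5], 0.83)]
spindle_axis [([337.6, 224.5], 0.72)]
knob_mid []
tab_top [([331.6, 181.2], 0.62)]
bell [([288.0, 212.8], 0.69), ([328.4, 234.9], 0.55), ([273.6, 240.8], 0.45)]
lens []
top [ 0.287 -0.002  1.649]
press [([310.4, 178.3], 0.8)]
spindle_axis [([312.2, 175.5], 0.75)]
knob_mid []
tab_top [([316.7, 175.0], 0.38)]
bell [([350.6, 217.2], 0.63), ([362.8, 190.6], 0.45)]
lens []
{'clock': 0.7, 'joint_pos': array([0.997, 0.313, 0.046, 1.304, 0.   , 1.431]), 'qvel': array([ 0.   ,  0.   ,  0.001, -0.002,  0.001,  0.001]), 'tau': array([ -0.001, -48.029,  29.875,  -0.   ,   0.   ,  -0.   ]), 'tcp_pos': array([0.242, 0.522, 0.248]), 'orientation': array([0.   , 0.215, 0.977, 0.   ]), 'wrist_force': array([-0.198,  0.255,  0.19 ]), 'ft_torque': array([0.019, 0.042, 0.04 ]), 'grip_force': 0.0, 'finger_gap': 0.08529993408074488}
```

View pics/scene0.png

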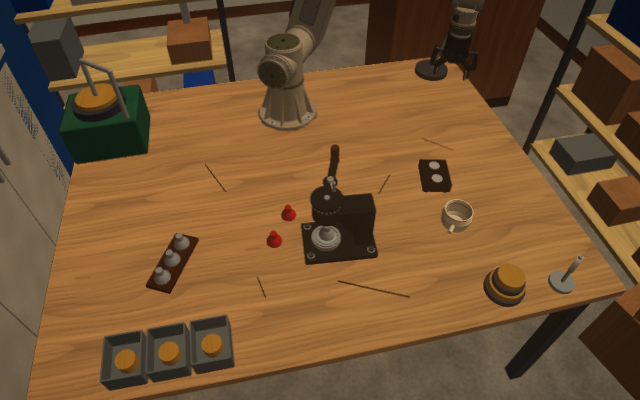

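View pics/top0.png

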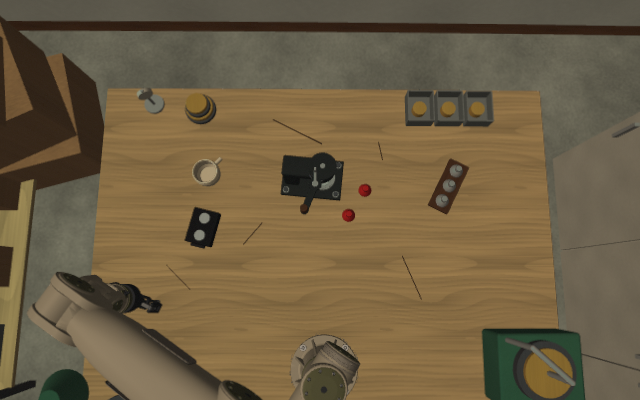

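The scene view shows the black press around (340,225), with its handle running to a dark knob at (335,150). The top view has the ratchet disc at (321,166) and the knob at (305,209). Next is a combined close crop.

Run:
```python
import cv2,numpy as np
a=cv2.imread("pics/scene0.png")[138:258,295:385];b=cv2.imread("pics/top0.png")[145:220,275:350]
a=cv2.resize(a,(375,500),interpolation=cv2.INTER_CUBIC);b=cv2.resize(b,(420,420),interpolation=cv2.INTER_CUBIC)
o=np.zeros((500,795,3),np.uint8);o[:,:375]=a;o[:420,375:]=b
cv2.imwrite("pics/crop0.png",np.clip(o*1.8,0,255).astype(np.uint8))
```

```text
(no output)
```

View pics/crop0.png

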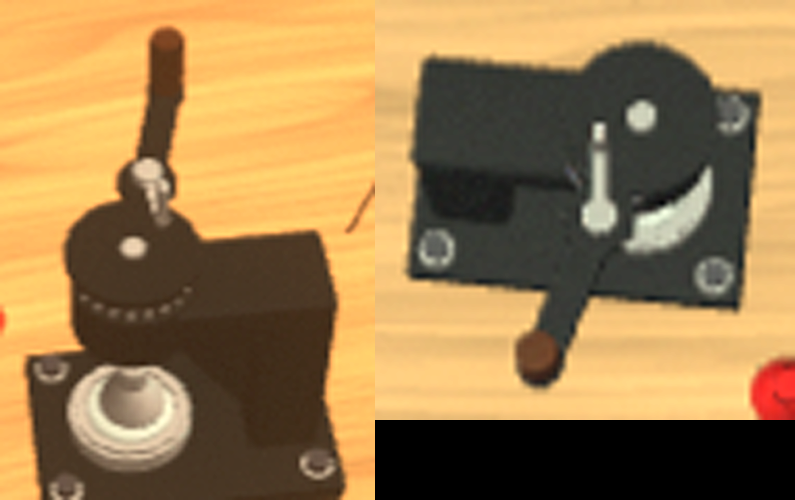

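The candidates for the knob are the brown knob on the press handle at top (304,208) / scene (335,146), the rust-coloured discs in the grey trays, and the grey stand at top (150,100). I take the brown knob because it is on the handle. For the bell, the candidates are the steel one under the ram at scene (326,233), the red ones at (288,213) and (274,240), and the tray bells. I take the steel one on the lens. The lever pivot is at top (315,183) and the tab at top (315,168).

Run:
```python
from h import *
np.set_printoptions(precision=4,suppress=True)
k,e=tri((335.1,146.4),(303.9,207.9));print("knobtop",k,e)
s,e=tri((326.9,197.3),(322.5,165.7));print("axis",s,e)
p,e=tri((330.5,178.8),(314.8,183.4));print("pivot",p,e)
t,e=tri((333,184),(315,167.9));print("tab",t,e)
print(atz("top",(303.9,207.9),.25),atz("scene",(335.1,146.4),.25))
print(atz("top",(322.5,165.7),.206),atz("scene",(326.9,197.3),.206))
print(atz("top",(315,167.9),.2405), atz("top",(314.8,183.4),.2125),atz("scene",(330.5,178.8),.2125))
d=(k-s)[:2];print(np.linalg.norm(d),np.arctan2(d[1],-d[0]))
# press yaw from base screws, top crop coords, z~.01?
sc=[(437,247),(712,273),(730,112)]
P=[atz("top",(275+(u-375)/5.6,145+v/5.6),.02) for u,v in sc];print(np.array(P))
```

```text
knobtop [0.5026 0.0618 0.2489] 0.004693663250444747
axis [0.6431 0.0067 0.2043] 0.0041599494635672606
pivot [0.5852 0.0302 0.2102] 0.003902854655628625
tab [0.6282 0.0278 0.2352] 0.000713980728852286
[0.5019 0.0594 0.25  ] [0.504  0.0638 0.25  ]
[0.6423 0.0046 0.206 ] [0.6449 0.0084 0.206 ]
[0.6268 0.0273 0.2405] [0.5844 0.0282 0.2125] [0.5876 0.0316 0.2125]
0.15096287349945314 0.37347108178884275
[[ 0.6035  0.1325  0.02  ]
 [ 0.5876 -0.0392  0.02  ]
 [ 0.6909 -0.0506  0.02  ]]
```

The measurements agree with the text: radius 151 mm, heights 0.249 and 0.204, handle angle about +0.28. The start yaw already puts tool y along the swing direction. I'll close the gripper, rise and travel over.

```bash
python3 -m pendant '[[-1,0,0,-0.025,0],[-1,0,0,-0.025,0],[-1,-0.035,-0.016,0,0],[-1,-0.035,-0.016,0,0],[-1,-0.035,-0.016,0,0],[-1,-0.035,-0.016,0,0],[-1,-0.035,-0.016,0,0],[-1,-0.035,-0.016,0,0]]' 20; python3 -m pendant '[[-1,-0.035,-0.016,0,0],[-1,-0.035,-0.016,0,0],[-1,-0.035,-0.016,0,0],[-1,-0.035,-0.016,0,0],[-1,-0.035,-0.016,0,0],[-1,-0.035,-0.016,0,0],[-1,-0.035,-0.016,0,0],[-1,0,0,0,0]]'
```

```text
clock: 1.7
tcp_pos: [0.3926, 0.3454, 0.2985]
orientation: [0.0, 0.215, 0.977, 0.0]
wrist_force: [0.4, -0.1, -0.1]
finger_gap: -0.0
grip_force: 0.0
clock: 2.7
tcp_pos: [0.5686, 0.1397, 0.2977]
orientation: [-0.0, 0.217, 0.976, -0.0]
wrist_force: [-0.9, 0.5, -0.5]
finger_gap: 0.0
grip_force: 0.0
```

```bash
python3 -m pendant '[[-1,-0.034,-0.014,0,0],[-1,-0.033,-0.014,0,0],[-1,-0.033,-0.014,0,0],[-1,0,0,0,0],[-1,0,0,0.02,0],[-1,0,0,0.02,0],[-1,0,0,0.02,0],[-1,0,0,0,0]]'
python3 - <<'E'
from h import *
print(env.get_state()["tcp_pos"])
a=env.read_camera("top")[140:220,270:350,::-1];b=env.read_camera("scene")[138:218,295:375,::-1]
o=np.hstack([cv2.resize(x,(400,400),interpolation=cv2.INTER_CUBIC) for x in(a,b)])
cv2.imwrite("pics/c1.png",cv2.convertScaleAbs(o,alpha=1.8))
E
```

```text
clock: 3.7
tcp_pos: [0.6383, 0.063, 0.2369]
orientation: [-0.002, 0.215, 0.977, -0.0]
wrist_force: [0.1, 0.1, 0.9]
finger_gap: -0.0001
grip_force: 0.0
[0.63829225 0.06303465 0.23693036]
```

View pics/c1.png

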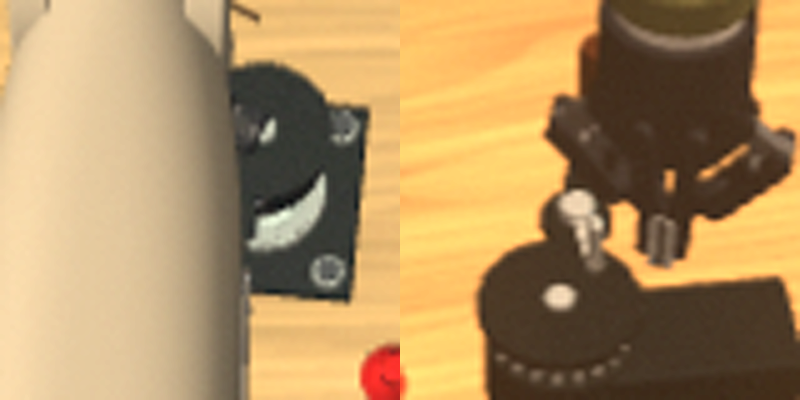

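The crop shows the shut fingertips at crop pixel (660,255), about 15 px clear to the +y side of the tab at (587,245), and at tab height. Now I push along -y.

```bash
python3 -m pendant '[[-1,0,-0.01,0,0],[-1,0,-0.01,0,0],[-1,0,-0.005,0,0]]';python3 -m pendant '[[-1,0,-0.004,0,0],[-1,0,-0.004,0,0]]';python3 -m pendant '[[-1,0,-0.004,0,0],[-1,0,-0.004,0,0]]'
```

```text
clock: 4.18
tcp_pos: [0.6308, 0.0384, 0.2394]
orientation: [0.002, 0.215, 0.977, 0.001]
wrist_force: [4.4, 2.2, 1.5]
finger_gap: 0.0
grip_force: 1.8
clock: 4.42
tcp_pos: [0.6264, 0.0315, 0.2386]
orientation: [0.0, 0.215, 0.977, 0.0]
wrist_force: [2.8, 2.1, 1.4]
finger_gap: -0.0
grip_force: 1.5
clock: 4.68
tcp_pos: [0.623, 0.0244, 0.2384]
orientation: [0.0, 0.215, 0.977, 0.0]
wrist_force: [3.0, 3.1, 1.4]
finger_gap: 0.0
grip_force: 2.1
```

```bash
python3 -m pendant '[[-1,0,-0.004,0,0],[-1,0,-0.004,0,0]]';python3 -m pendant '[[-1,0,-0.003,0,0]]';python3 -m pendant '[[-1,0,-0.003,0,0]]'
python3 - <<'E'
from h import *
b=env.read_camera("scene")[138:218,295:375,::-1]
cv2.imwrite("pics/c2.png",cv2.convertScaleAbs(cv2.resize(b,(480,480),interpolation=cv2.INTER_CUBIC),alpha=1.8))
E
```

```text
clock: 4.92
tcp_pos: [0.6191, 0.0179, 0.2382]
orientation: [-0.001, 0.215, 0.977, 0.001]
wrist_force: [4.9, 9.9, 1.4]
finger_gap: -0.0003
grip_force: 5.6
clock: 5.05
tcp_pos: [0.6189, 0.0159, 0.2385]
orientation: [0.0, 0.215, 0.977, 0.002]
wrist_force: [8.2, 7.6, 1.0]
finger_gap: 0.0002
grip_force: 5.3
clock: 5.18
tcp_pos: [0.619, 0.013, 0.2387]
orientation: [0.002, 0.215, 0.977, 0.002]
wrist_force: [10.7, 9.3, -1.0]
finger_gap: -0.0001
grip_force: 6.0
```

View pics/c2.png

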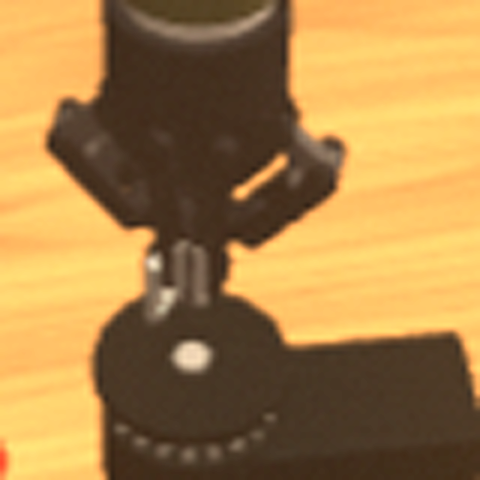

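The tab is now on the left (-y) side of the fingers at crop pixel (160,285), and the force has risen to about 14 N, so the lever is on its stop. I'll back off, rise and look at where the handle is.

```bash
python3 -m pendant '[[-1,0,0.01,0,0],[-1,0,0.015,0,0],[-1,0,0,-0.04,0],[1,0,0,-0.04,0],[1,-0.01,0.05,0,0],[1,-0.01,0.05,0,0],[1,-0.01,0.04,0,0],[1,0,0,0,0]]'
python3 - <<'E'
from h import *
a=env.read_camera("top")[140:220,270:350,::-1];b=env.read_camera("scene")[138:218,295:375,::-1]
o=np.hstack([cv2.resize(x,(400,400),interpolation=cv2.INTER_CUBIC) for x in(a,b)])
cv2.imwrite("pics/c3.png",cv2.convertScaleAbs(o,alpha=1.8))
E
```

```text
clock: 6.22
tcp_pos: [0.7142, 0.1518, 0.3145]
orientation: [-0.002, 0.213, 0.977, -0.001]
wrist_force: [-0.5, -0.9, 0.2]
finger_gap: 0.0853
grip_force: 0.0
```

View pics/c3.png

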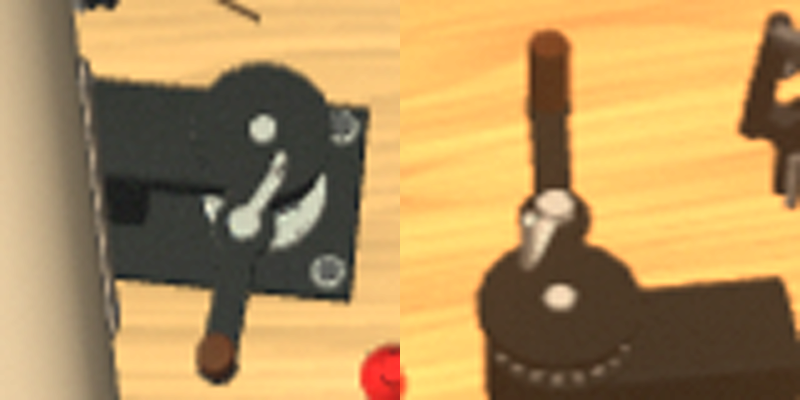

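The lever now points to the other side: tab at top crop (280,157) and pivot at (244,222). The knob is at top crop (217,352) and scene crop (549,42).

Run:
```python
from h import *
np.set_printoptions(precision=4,suppress=True)
k,e=tri((324.8,146.4),(313.4,210.4));print("knobtop",k,e)
ax=np.array([.6435,.0065])
d=k[:2]-ax;a=np.arctan2(d[1],-d[0]);print(np.linalg.norm(d),a,a-.092)
pv=atz("top",(318.8,184.6),.2125);tb=atz("top",(326,171.6),.2405);print(pv,tb)
e=tb-pv;print("selector",-(np.arctan2(e[1],e[0])-(-a)))
s=env.get_state();print(s["tcp_pos"])
tx=np.array([-.908,.42]);ty=np.array([.42,.908]);D=k[:2]-s["tcp_pos"][:2];print(D@tx,D@ty)
```

```text
knobtop [0.4953 0.0337 0.2479] 0.005357464862697064
0.15069274525086607 0.18173605649753033 0.08973605649753033
[0.5806 0.0158 0.2125] [ 0.6154 -0.0062  0.2405]
selector 0.3839613300876781
[0.7133 0.1493 0.3168]
0.1493866100823588 -0.19653483461424578
```

```bash
python3 -m pendant '[[1,0.025,-0.033,0,0],[1,0.025,-0.033,0,0],[1,0.025,-0.033,0,0],[1,0.025,-0.033,0,0],[1,0.025,-0.033,0,0],[1,0.024,-0.031,0,0],[1,0,0,0,0]]'
python3 - <<'E'
from h import *
import time
s=env.get_state();q=s["orientation"]
D=np.array([.4955,.034])-s["tcp_pos"][:2];tx=np.array([-.908,.42]);ty=np.array([.42,.908]);print(s["tcp_pos"],D@tx,D@ty)
E
```

```text
clock: 7.2
tcp_pos: [0.4927, 0.0322, 0.3196]
orientation: [0.0, 0.217, 0.976, -0.0]
wrist_force: [0.9, -0.2, -0.7]
finger_gap: 0.0851
grip_force: 0.0
[0.49272142 0.03219307 0.31962492] -0.0017640399915781985 0.002807697097994302
```

```bash
python3 -m pendant '[[1,-0.002,0.003,0.03,0],[1,0,0,0.03,0],[1,0,0,0.028,0],[1,0,0,0,0],[-1,0,0,0,0],[-1,0,0,0,0],[-1,0,0,0,0],[-1,0,0,0,0]]' 30
```

```text
clock: 8.2
tcp_pos: [0.4996, 0.0354, 0.2312]
orientation: [0.001, 0.215, 0.977, -0.0]
wrist_force: [-0.7, -0.1, 3.5]
finger_gap: 0.023
grip_force: 30.5
```

Run:
```python
import numpy as np
J=np.arange(.106,-.61,-.1);T=lambda J:1000*.147*np.c_[np.cos(J-.341),np.sin(J-.341)]
print("joint from -> to, dx dy mm")
for a,b,d in zip(J,J[1:],np.diff(T(J),axis=0)):print(round(a,3),round(b,3),d.round(1))
J=np.arange(-.594,.66,.1)
for a,b,d in zip(J,J[1:],np.diff(T(J),axis=0)):print(round(a,3),round(b,3),d.round(1))
```

```text
joint from -> to, dx dy mm
0.106 0.006 [ -4.1 -14.1]
0.006 -0.094 [ -5.5 -13.6]
-0.094 -0.194 [ -6.9 -13. ]
-0.194 -0.294 [ -8.1 -12.3]
-0.294 -0.394 [ -9.3 -11.4]
-0.394 -0.494 [-10.4 -10.4]
-0.494 -0.594 [-11.4  -9.3]
-0.594 -0.494 [11.4  9.3]
-0.494 -0.394 [10.4 10.4]
-0.394 -0.294 [ 9.3 11.4]
-0.294 -0.194 [ 8.1 12.3]
-0.194 -0.094 [ 6.9 13. ]
-0.094 0.006 [ 5.5 13.6]
0.006 0.106 [ 4.1 14.1]
0.106 0.206 [ 2.7 14.4]
0.206 0.306 [ 1.2 14.6]
0.306 0.406 [-0.2 14.7]
0.406 0.506 [-1.7 14.6]
0.506 0.606 [-3.1 14.4]
```

```bash
cat > st.py <<'E'
from h import *
s=env.get_state();d=s["tcp_pos"][:2]-np.array([.6435,.0065]);a=np.arctan2(d[1],-d[0]);f=s["wrist_force"]
print("r %.4f joint %.3f ftan %.2f frad(out) %.2f z %.4f"%(np.hypot(*d),a-.092,-(f[0]*np.sin(a)+f[1]*np.cos(a)),-f[0]*np.cos(a)+f[1]*np.sin(a),s["tcp_pos"][2]))
E
python3 -m pendant '[[-1,-0.004,-0.014,0,0],[-1,-0.0055,-0.0136,0,0]]'; python3 st.py; python3 -m pendant '[[-1,-0.0069,-0.013,0,0],[-1,-0.0081,-0.0123,0,0],[-1,-0.0093,-0.0114,0,0]]';python3 st.py; python3 -m pendant '[[-1,-0.0104,-0.0104,0,0],[-1,-0.0091,-0.0076,0,0],[-1,0,0,0,0]]'; python3 st.py
```

```text
clock: 8.45
tcp_pos: [0.4964, 0.006, 0.2311]
orientation: [0.001, 0.215, 0.977, 0.0]
wrist_force: [0.1, 2.1, 5.0]
finger_gap: 0.0232
grip_force: 30.6
r 0.1471 joint -0.095 ftan -2.10 frad(out) -0.06 z 0.2311
clock: 8.82
tcp_pos: [0.5028, -0.038, 0.2311]
orientation: [0.0, 0.215, 0.977, 0.0]
wrist_force: [0.0, 1.5, 5.2]
finger_gap: 0.0237
grip_force: 30.7
r 0.1476 joint -0.399 ftan -1.42 frad(out) -0.48 z 0.2311
clock: 9.2
tcp_pos: [0.5132, -0.0637, 0.2311]
orientation: [0.001, 0.216, 0.976, -0.001]
wrist_force: [-0.9, -2.5, 5.9]
finger_gap: 0.0233
grip_force: 30.8
r 0.1480 joint -0.586 ftan 1.71 frad(out) 1.99 z 0.2311
```

```bash
python3 -m pendant '[[-1,0.0114,0.0093,0,0],[-1,0.0104,0.0104,0,0],[-1,0.0093,0.0114,0,0]]'; python3 st.py; python3 -m pendant '[[-1,0.0081,0.0123,0,0],[-1,0.0069,0.013,0,0],[-1,0.0055,0.0136,0,0]]';python3 st.py; python3 -m pendant '[[-1,0.0041,0.0141,0,0],[-1,0.0027,0.0144,0,0],[-1,0.0012,0.0146,0,0]]'; python3 st.py;python3 -m pendant '[[-1,-0.0002,0.0147,0,0],[-1,-0.0017,0.0146,0,0],[-1,-0.002,0.01,0,0]]'; python3 st.py
```

```text
clock: 9.57
tcp_pos: [0.499, -0.0228, 0.2312]
orientation: [0.002, 0.216, 0.976, -0.002]
wrist_force: [3.3, -7.6, 2.1]
finger_gap: 0.0233
grip_force: 30.5
r 0.1475 joint -0.292 ftan 8.08 frad(out) -1.72 z 0.2312
clock: 9.95
tcp_pos: [0.4971, 0.0212, 0.2312]
orientation: [0.002, 0.216, 0.976, -0.002]
wrist_force: [3.8, -6.7, 2.3]
finger_gap: 0.0234
grip_force: 30.5
r 0.1471 joint 0.008 ftan 6.32 frad(out) -4.47 z 0.2312
clock: 10.32
tcp_pos: [0.508, 0.0635, 0.2312]
orientation: [0.002, 0.216, 0.976, -0.002]
wrist_force: [2.4, -8.9, 3.6]
finger_gap: 0.0233
grip_force: 30.5
r 0.1469 joint 0.306 ftan 7.26 frad(out) -5.68 z 0.2312
clock: 10.7
tcp_pos: [0.5279, 0.0973, 0.2312]
orientation: [0.002, 0.216, 0.976, -0.002]
wrist_force: [1.2, -10.4, 5.6]
finger_gap: 0.0233
grip_force: 30.6
r 0.1470 joint 0.574 ftan 7.46 frad(out) -7.40 z 0.2312
```

```bash
python3 -m pendant '[[-1,0,-0.010,0,0],[-1,0.0017,-0.0146,0,0],[-1,0.0002,-0.0147,0,0],[-1,-0.0012,-0.0146,0,0],[-1,-0.0027,-0.0144,0,0],[-1,-0.0041,-0.0141,0,0],[-1,-0.0055,-0.0136,0,0],[-1,-0.0069,-0.013,0,0]]'; python3 st.py; python3 -m pendant '[[-1,-0.0081,-0.0123,0,0],[-1,-0.0093,-0.0114,0,0],[-1,-0.0104,-0.0104,0,0],[-1,-0.0092,-0.0083,0,0],[-1,0,0,0,0]]';python3 st.py; python3 -m pendant '[[-1,0.0114,0.0093,0,0],[-1,0.0104,0.0104,0,0],[-1,0.0093,0.0114,0,0]]'; python3 st.py; python3 -m pendant '[[-1,0.0081,0.0123,0,0],[-1,0.0069,0.013,0,0]]';python3 st.py; python3 -m pendant '[[-1,0.0055,0.0136,0,0],[-1,0.0041,0.0141,0,0]]'; python3 st.py
```

```text
clock: 11.7
tcp_pos: [0.497, -0.0075, 0.2311]
orientation: [0.0, 0.215, 0.977, 0.0]
wrist_force: [-0.8, 2.6, 7.6]
finger_gap: 0.023
grip_force: 30.9
r 0.1472 joint -0.187 ftan -2.71 frad(out) 0.55 z 0.2311
clock: 12.32
tcp_pos: [0.5129, -0.063, 0.2311]
orientation: [0.0, 0.216, 0.976, -0.001]
wrist_force: [-3.3, -2.9, 6.7]
finger_gap: 0.0231
grip_force: 31.0
r 0.1480 joint -0.581 ftan 1.01 frad(out) 4.30 z 0.2311
clock: 12.7
tcp_pos: [0.4988, -0.0218, 0.2312]
orientation: [0.002, 0.216, 0.976, -0.002]
wrist_force: [2.5, -6.4, 3.5]
finger_gap: 0.0231
grip_force: 30.7
r 0.1474 joint -0.285 ftan 6.78 frad(out) -1.22 z 0.2312
clock: 12.95
tcp_pos: [0.4963, 0.0075, 0.2312]
orientation: [0.002, 0.216, 0.976, -0.002]
wrist_force: [2.8, -6.7, 3.0]
finger_gap: 0.0233
grip_force: 30.6
r 0.1472 joint -0.085 ftan 6.65 frad(out) -2.87 z 0.2312
clock: 13.2
tcp_pos: [0.4996, 0.0366, 0.2312]
orientation: [0.002, 0.216, 0.976, -0.002]
wrist_force: [4.5, -7.7, 2.8]
finger_gap: 0.0227
grip_force: 30.6
r 0.1470 joint 0.114 ftan 6.61 frad(out) -5.95 z 0.2312
```

```bash
python3 -m pendant '[[-1,0.002,0.0144,0,0]]'|head -1; python3 st.py; python3 -m pendant '[[-1,0.0005,0.0146,0,0]]'|head -1;python3 st.py
```

```text
clock: 13.32
r 0.1469 joint 0.213 ftan 7.70 frad(out) -3.43 z 0.2312
clock: 13.45
r 0.1468 joint 0.311 ftan 6.58 frad(out) -1.02 z 0.2312
```

```bash
python3 -m pendant '[[-1,-0.001,0.0147,0,0]]'|head -1; python3 st.py; python3 -m pendant '[[-1,-0.002,0.0146,0,0]]'|head -1;python3 st.py
```

```text
clock: 13.58
r 0.1468 joint 0.411 ftan 7.33 frad(out) 0.32 z 0.2311
clock: 13.7
r 0.1468 joint 0.511 ftan 7.10 frad(out) -0.41 z 0.2311
```

Free drive is about 7.0 N at the knob and there is no contact yet. Next is stroke three.

```bash
python3 -m pendant '[[-1,0.002,-0.0146,0,0],[-1,0.001,-0.0147,0,0],[-1,-0.0005,-0.0146,0,0],[-1,-0.002,-0.0144,0,0],[-1,-0.0041,-0.0141,0,0],[-1,-0.0055,-0.0136,0,0],[-1,-0.0069,-0.013,0,0],[-1,-0.0081,-0.0123,0,0]]'|head -1; python3 st.py; python3 -m pendant '[[-1,-0.0093,-0.0114,0,0],[-1,-0.0104,-0.0104,0,0],[-1,-0.0092,-0.0083,0,0],[-1,0,0,0,0]]'|head -1;python3 st.py; python3 -m pendant '[[-1,0.0114,0.0093,0,0],[-1,0.0104,0.0104,0,0]]'|head -1;python3 st.py;python3 -m pendant '[[-1,0.0093,0.0114,0,0]]'|head -1; python3 st.py
```

```text
clock: 14.7
r 0.1475 joint -0.274 ftan -2.28 frad(out) -3.71 z 0.2311
clock: 15.2
r 0.1480 joint -0.562 ftan 1.05 frad(out) -0.32 z 0.2311
clock: 15.45
r 0.1477 joint -0.370 ftan 6.15 frad(out) -4.74 z 0.2312
clock: 15.58
r 0.1476 joint -0.271 ftan 6.65 frad(out) -7.78 z 0.2312
```

```bash
python3 -m pendant '[[-1,0.0071,0.0123,0,0]]'|head -1; python3 st.py; python3 -m pendant '[[-1,0.0059,0.013,0,0]]'|head -1;python3 st.py
```

```text
clock: 15.7
r 0.1474 joint -0.175 ftan 7.14 frad(out) -6.27 z 0.2312
clock: 15.82
r 0.1472 joint -0.078 ftan 6.86 frad(out) -3.65 z 0.2312
```

```bash
python3 -m pendant '[[-1,0.005,0.0136,0,0]]'|head -1; python3 st.py; python3 -m pendant '[[-1,0.0035,0.0141,0,0]]'|head -1;python3 st.py
```

```text
clock: 15.95
r 0.1471 joint 0.020 ftan 7.68 frad(out) -4.73 z 0.2311
clock: 16.08
r 0.1470 joint 0.118 ftan 5.96 frad(out) -3.87 z 0.2311
```

```bash
python3 -m pendant '[[-1,0.002,0.0144,0,0]]'|head -1; python3 st.py
```

```text
clock: 16.2
r 0.1469 joint 0.216 ftan 9.19 frad(out) -2.02 z 0.2311
```

```bash
python3 -m pendant '[[-1,0.0007,0.0146,0,0]]'|head -1;python3 st.py
```

```text
clock: 16.32
r 0.1469 joint 0.305 ftan 14.35 frad(out) -2.57 z 0.2311
```

```bash
python3 -m pendant '[[-1,-0.0006,0.0147,0,0]]'|head -1; python3 st.py
```

```text
clock: 16.45
r 0.1469 joint 0.402 ftan 14.79 frad(out) -2.46 z 0.2310
```

```bash
python3 -m pendant '[[-1,-0.002,0.0146,0,0]]'|head -1;python3 st.py
```

```text
clock: 16.58
r 0.1469 joint 0.500 ftan 15.88 frad(out) -2.09 z 0.2310
```

The ram is bearing: force rose from about 7.0 N to 14.4–15.9 N, which is 7–9 N over free run and past the 6 N target. I'll stop here, relax the arm, let go, and lift straight up.

```bash
python3 -m pendant '[[-1,0,-0.002,0,0],[-1,0,0,0,0]]'; python3 st.py; python3 -m pendant '[[1,0,0,0,0],[1,0,0,0,0],[1,0,0,0,0],[1,0,0,-0.03,0],[1,0,0,-0.04,0],[1,0,0,-0.03,0],[1,0,0.03,0,0],[1,0,0.04,0,0]]'; python3 -m pendant '[[1,0,0.05,0,0],[1,0,0.05,0,0],[1,0,0.05,0,0],[1,0,0,0,0]]'|head -2
python3 - <<'E'
from h import *
a=env.read_camera("top")[140:220,270:350,::-1];b=env.read_camera("scene")[138:258,295:385,::-1]
o=np.zeros((533,800,3),np.uint8);o[:400,:400]=cv2.resize(a,(400,400),interpolation=cv2.INTER_CUBIC);o[:,400:]=cv2.resize(b,(400,533),interpolation=cv2.INTER_CUBIC)
cv2.imwrite("pics/c4.png",cv2.convertScaleAbs(o,alpha=1.8))
E
```

```text
clock: 16.82
tcp_pos: [0.5214, 0.0881, 0.231]
orientation: [-0.001, 0.216, 0.976, -0.002]
wrist_force: [-3.9, -6.5, 11.5]
finger_gap: 0.0232
grip_force: 31.4
r 0.1468 joint 0.497 ftan 7.56 frad(out) -0.32 z 0.2310
clock: 17.82
tcp_pos: [0.5527, 0.1546, 0.3309]
orientation: [0.001, 0.216, 0.976, 0.0]
wrist_force: [0.8, 0.8, 0.1]
finger_gap: 0.0854
grip_force: 0.0
clock: 18.32
tcp_pos: [0.6158, 0.2937, 0.3269]
```

View pics/c4.png

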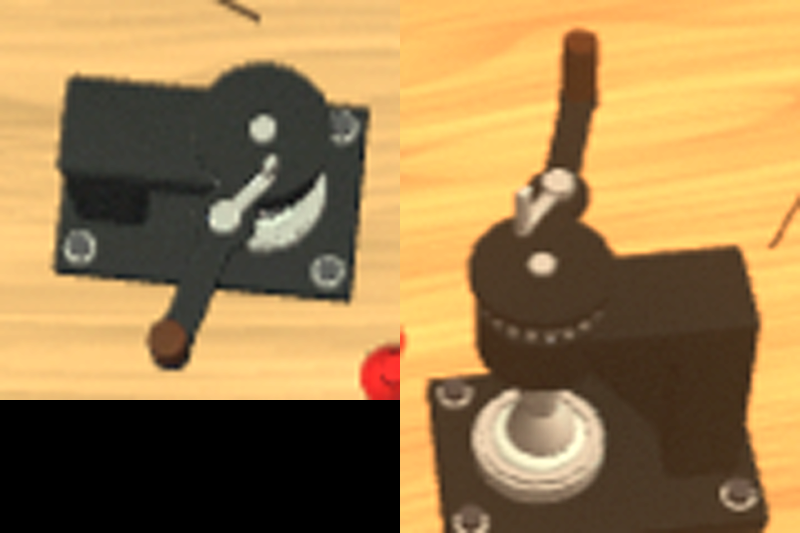

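The pawl is still over, with the tab at crop (272,162). The handle was let go near +0.50, but the knob at top crop (170,340) reads closer to +0.3. I need to know whether the handle just idled back or the spindle backed off, so I'll re-grip and push gently, staying below the earlier end point.

Run:
```python
from h import *
np.set_printoptions(precision=4,suppress=True)
k,e=tri((295+(580-400)/4.444,138+38/4.444),(304,208.2));print("knobtop",k,e)
ax=np.array([.6435,.0065]);d=k[:2]-ax;a=np.arctan2(d[1],-d[0]);print(np.linalg.norm(d),a-.092)
s=env.get_state();print(s["tcp_pos"])
tx=np.array([-.907,.42]);ty=np.array([.42,.907]);
t=ax+.147*np.array([-np.cos(a),np.sin(a)]);D=t-s["tcp_pos"][:2];print(D@tx,D@ty)
```

```text
knobtop [0.502  0.0623 0.2477] 0.006268181456263047
0.15208028268898074 0.28360511004517763
[0.615  0.2909 0.3289]
0.0013968683436311705 -0.2545158259167664
```

```bash
python3 -m pendant '[[1,0,-0.043,0,0],[1,0,-0.043,0,0],[1,0,-0.043,0,0],[1,0,-0.042,0,0],[1,0,-0.042,0,0],[1,0,-0.041,0,0],[1,0,0,0,0],[1,0,0,0,0]]'|head -2; python3 st.py
```

```text
clock: 19.42
tcp_pos: [0.5082, 0.0594, 0.331]
r 0.1453 joint 0.281 ftan 0.24 frad(out) -1.20 z 0.3310
```

```bash
python3 -m pendant '[[1,0.002,0,0.035,0],[1,0,0,0.035,0],[1,0,0,0.03,0],[1,0,0,0,0],[-1,0,0,0,0],[-1,0,0,0,0],[-1,0,0,0,0],[-1,0,0,0,0]]' 30; python3 st.py; python3 -m pendant '[[-1,0.0006,0.007,0,0]]'|head -1;python3 st.py
```

```text
clock: 20.42
tcp_pos: [0.5072, 0.0607, 0.2313]
orientation: [0.001, 0.215, 0.977, 0.0]
wrist_force: [-0.0, 0.6, 3.3]
finger_gap: 0.0231
grip_force: 30.5
r 0.1467 joint 0.287 ftan -0.53 frad(out) 0.25 z 0.2313
clock: 20.55
r 0.1468 joint 0.325 ftan 10.35 frad(out) -2.15 z 0.2312
```

```bash
python3 -m pendant '[[-1,0.0004,0.007,0,0]]'|head -1;python3 st.py
```

```text
clock: 20.68
r 0.1469 joint 0.363 ftan 15.69 frad(out) -4.31 z 0.2312
```

```bash
for i in 1 2; do python3 -m pendant '[[-1,0,0,0,0]]'|head -1;python3 st.py;done; python3 -m pendant '[[-1,0,-0.001,0,0],[-1,0,0,0,0]]'|head -1;python3 st.py;  python3 -m pendant '[[-1,0,-0.001,0,0],[-1,0,0,0,0]]'|head -1;python3 st.py; python3 -m pendant '[[-1,0,-0.002,0,0],[-1,0,0,0,0]]'|head -1;python3 st.py
```

```text
clock: 20.8
r 0.1468 joint 0.367 ftan 10.66 frad(out) -2.40 z 0.2313
clock: 20.92
r 0.1468 joint 0.367 ftan 9.71 frad(out) -2.89 z 0.2312
clock: 21.18
r 0.1468 joint 0.361 ftan 8.85 frad(out) -2.38 z 0.2312
clock: 21.42
r 0.1468 joint 0.356 ftan 8.51 frad(out) -1.68 z 0.2312
clock: 21.68
r 0.1468 joint 0.345 ftan 6.91 frad(out) -2.41 z 0.2313
```

```bash
for i in 1; do python3 -m pendant '[[-1,0,-0.003,0,0],[-1,0,0,0,0]]'|head -1;python3 st.py; python3 -m pendant '[[-1,0,-0.003,0,0],[-1,0,0,0,0]]'|head -1;python3 st.py; python3 -m pendant '[[-1,0,-0.003,0,0],[-1,0,0,0,0],[-1,0,0,0,0]]'|head -1;python3 st.py; done
```

```text
clock: 21.92
r 0.1468 joint 0.328 ftan 5.19 frad(out) -2.92 z 0.2312
clock: 22.18
r 0.1468 joint 0.313 ftan 3.20 frad(out) -2.86 z 0.2312
clock: 22.55
r 0.1468 joint 0.296 ftan 0.19 frad(out) -3.92 z 0.2312
```

The force fell off smoothly as I eased back, and 0 N came out near the same handle angle (+0.29). To separate handle windup from spindle back-drive, I'll retrace the same span statically. That adds no new load, and any hysteresis will show which it is.

```bash
python3 -m pendant '[[-1,0,0.003,0,0],[-1,0,0,0,0],[-1,0,0,0,0]]'|head -1;python3 st.py; python3 -m pendant '[[-1,0,0.003,0,0],[-1,0,0,0,0],[-1,0,0,0,0]]'|head -1;python3 st.py; python3 -m pendant '[[-1,0,0.003,0,0],[-1,0,0,0,0],[-1,0,0,0,0]]'|head -1;python3 st.py
```

```text
clock: 22.92
r 0.1468 joint 0.313 ftan 4.46 frad(out) -3.34 z 0.2312
clock: 23.3
r 0.1468 joint 0.328 ftan 6.24 frad(out) -3.48 z 0.2312
clock: 23.68
r 0.1469 joint 0.343 ftan 9.17 frad(out) -3.98 z 0.2312
```

Hysteresis is only about 1.5 N, which is just handle friction. So the handle is winding up elastically and the spindle is not turning. At 9 N at rest it doesn't budge, more than it takes to drive the free ram, and it only began to move near 15.7 N. The press is clamped at about the target, so I'll ease off to zero force and let go.

```bash
python3 -m pendant '[[-1,0,-0.003,0,0],[-1,0,-0.003,0,0],[-1,0,-0.003,0,0],[-1,0,0,0,0]]'|head -1;python3 st.py; python3 -m pendant '[[1,0,0,0,0],[1,0,0,0,0],[1,0,0,0,0],[1,0,0,-0.03,0],[1,0,0,-0.04,0],[1,0,0,-0.03,0],[1,0,0.03,0,0],[1,0,0.04,0,0]]'|head -2; python3 -m pendant '[[1,0,0.05,0,0],[1,0,0.05,0,0],[1,0,0.05,0,0],[1,0,0,0,0],[1,0,0,0,0]]'|head -2
python3 - <<'E'
from h import *
a=env.read_camera("top")[140:220,270:350,::-1];b=env.read_camera("scene")[138:258,295:385,::-1]
o=np.zeros((533,800,3),np.uint8);o[:400,:400]=cv2.resize(a,(400,400),interpolation=cv2.INTER_CUBIC);o[:,400:]=cv2.resize(b,(400,533),interpolation=cv2.INTER_CUBIC)
cv2.imwrite("pics/c5.png",cv2.convertScaleAbs(o,alpha=1.8))
E
```

```text
clock: 24.18
r 0.1468 joint 0.294 ftan 1.81 frad(out) -3.84 z 0.2312
clock: 25.18
tcp_pos: [0.536, 0.1259, 0.3309]
clock: 25.8
tcp_pos: [0.5983, 0.2617, 0.3295]
```

View pics/c5.png

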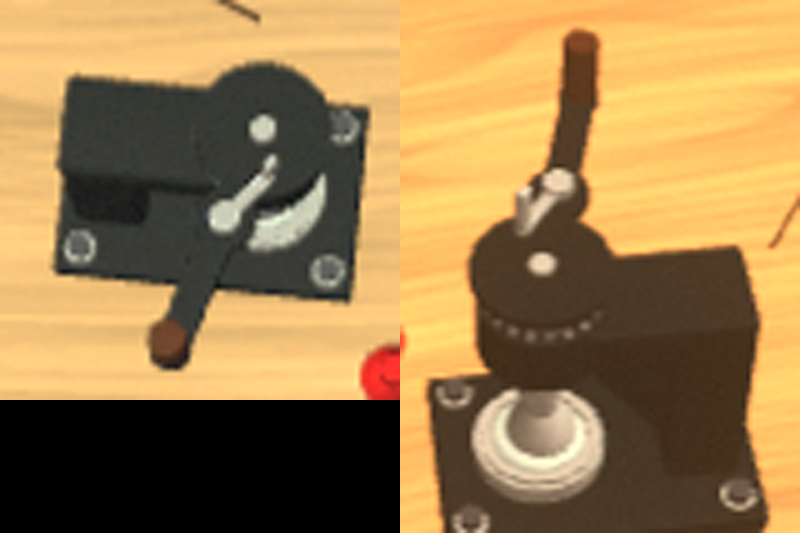

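The picture matches the last one: knob at crop (170,340) with the handle unmoved by the release, the tab at (272,162) on the lowering side, and the bell and lens in place. I'm handing in.

```bash
python3 -c "
from workcell import env
print(env.hand_in())"
```

```text
the job is handed in; nothing more can be done
None
```

I flipped the pawl to lowering and wound the ram down onto the bell, then let go and handed in with the press looking clamped; I overshot the stop (7–9 N above free run instead of about 6 N), and because the handle sprang back about 0.2 rad on the first release, I only inferred from the handle forces that the clamp held.

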